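# Tap a bearing cup home in a pine hub

### The job

Take the wooden drift out of its stand and, with its brass nose, tap the steel bearing cup gently home into the bored pine block, working round the rim from side to side so that it goes in square and never cocks over, until its flange sits flat on the wood all round and takes a firm push without moving. The drift's nose is set to no known length, so feel for the rim; do not hammer hard or touch the cup with the gripper. Leave the other things where they are, and stand the drift back upright in its stand with the nose down the hole.

Things in the scene. Friction and masses are not known exactly. Their poses are not given: they have to be found in the camera images.
- board: pine hub block 200 x 150 x 45 mm, fixed to the bench between four round bench dogs; origin at the centre of its underside, x along its 200 mm side, z up. A round 53 mm bore goes straight down through its middle. A pencil lies on it along one 200 mm edge
- bore (a point): centre of the bore's mouth, on the block's flat top face (45 mm over the bench); z up along the bore. Eight small black sprung nylon pads in the bore wall, 4 mm below the mouth, grip the cup's sleeve by friction
- cup: plain steel flanged bearing cup, started about 9 mm into the bore: round flange 68 mm across, 4 mm thick, on a 48 mm sleeve 20 mm long, with an open 32 mm hole right through, so only the flange can be struck. Origin at the centre of the flange's underside, z up along its axis. It starts 10 to 12 mm above bore, tilted about 0.035 rad; home is level with bore
- cup_rim (a point): centre of the cup's flat top face, 4 mm above the cup's origin. Pressing the flange about 27 mm out from here sinks that side once the push passes some 6 to 16 N (the grip varies, unknown) and lifts the opposite side by a fraction of it; the cup stays where it is left. Over 15 N on the seated cup is a firm push, over 50 N a hard blow; a tilt over 0.1 rad is cocked
- drift: punch of about 120 g: square hardwood handle 26 x 26 mm, 70 mm tall, with a round brass nose 14 mm thick below it, its end flat. The nose is clamped firmly at a length that differs each time and is not measured: it sticks out 18 to 36 mm below the handle. Origin at the centre of the handle's lower end, z up along it, x and y square to the handle's faces. Starts upright in its stand, nose in the hole
- stand: fixed wooden block 75 x 75 x 40 mm with a 22 mm round hole straight down through its middle; origin at the centre of its underside, z up
- stand_hole (a point): centre of the mouth of the stand's hole, on its top face 40 mm over the bench; the drift stands with its handle's lower end (its origin) on this face
- pencil: thin pencil 150 mm long and 7.6 mm thick lying on the block near one long edge, along the block's x; origin at the middle of its underside; leave it alone
- spare_cup: a second cup like the first, lying flange down on the bench beside the stand, 24 mm tall; leave it alone
Mind the look-alikes: they are no part of the job. Leave any purple look-alike of the drift alone.

How it is judged:
On the way, in this order (a step that is already met when the one before it is completed fails the run):
1. the drift is lifted clear of its stand (z of drift in the frame of stand_hole above 0.04 m), for 0.1 s.
2. the drift presses on the cup's rim, the cup partly in (contact force between drift and cup above 2 N and z of cup in the frame of bore below 0.005 m), for 0.02 s.
3. home and square, the cup takes a firm push of the drift (z of cup in the frame of bore below 0.0015 m and angle between cup's own z axis and vertical below 0.03 rad and contact force between drift and cup above 15 N), for 0.02 s.
At the end, for the whole second after the job is handed in: the cup's flange sits on the block: its origin less than 1.5 mm above the bore's mouth and within 4 mm of its centre, tilted less than 0.03 rad; the drift stands in the stand's hole, upright within 0.08 rad and its handle's lower end within 4 mm of the stand's top; both at rest (z of cup in the frame of bore below 0.0015 m and angle between cup's own z axis and vertical below 0.03 rad and horizontal distance between cup and bore below 0.004 m and horizontal distance between drift and stand_hole below 0.008 m and z of drift in the frame of stand_hole below 0.004 m and angle between drift's own z axis and vertical below 0.08 rad and linear speed of each of drift, cup below 0.02 m/s); the robot touches nothing.
It fails at once if the cup cocks over by more than 0.1 rad (angle between cup's own z axis and vertical above 0.1 rad).
It fails at once if the cup is struck harder than 50 N (contact force between drift and cup above 50 N).
It fails at once if the gripper touches the cup (contact force between any of the fingers, the arm and cup above 1 N).
It fails at once if the cup is pulled out of the bore (z of cup in the frame of bore above 0.019 m).
It fails at once if the pencil or the spare cup is knocked away by more than 40 mm (distance of any of pencil, spare_cup from where it was at the start of the episode above 0.04 m).
It also fails if it takes over 72 s, if anything falls off the work surface, if the arm or the gripper's body presses on something with over 40 N, if the wrist force passes 120 N, or if a joint passes its speed limit or range.

### The arm

A 6-joint arm with a two-finger parallel gripper is mounted at the origin on the work surface. World frame = base frame: x ahead of the robot, y to its left, z up, the work surface at z = 0. Lengths are in m, angles in rad, forces in N, time in s.
With the tool pointing down it reaches from about 0.3 to 0.875 m from the base axis. Payload 6.4 kg.
Tool frame: the origin (TCP) lies midway between the tips of the shut fingers; the grasp point (between the pads) lies 19 mm behind it (ctrl.tcp_to_grasp is the distance from the TCP to the grasp point, in m); z points along the fingers, y is the direction in which the jaws open and shut (so a half turn about z gives the same grasp; the last joint's range is limited). The gripper opens to 85 mm and grips with 20 to 120 N. Pads are 22 mm wide; open, the fingers measure 114 mm over their backs; the gripper's body (76 mm by 85 mm) begins 54 mm behind the grasp point. The pads swing forward as they close: fully open they stand 13 mm farther back than shut.
Start: joints at [-1.466, 0.181, 1.607, -0, 1.354, -0.206], TCP at [0.176, -0.547, 0.231] pointing down, gripper open.
Joint ranges: [-2.99, 2.99], [-0.89, 2.07], [0.3, 2.58], [-1.14, 4.28], [0, 2.63], [-3.12, 3.12]. Speed limits (rad/s): [2.57, 2.57, 3.01, 3.14, 3.14, 3.14].

### API

Orientations are given as a unit quaternion [w, x, y, z].
In Python, from bench import monitor, imaging, order, spotter, ctrl gives the robot as it stands.
- The arm moves only by the shell command python3 -m pendant 'ROWS'. ROWS is JSON, a list that holds one entry, the list of rows, each a list of 5 numbers: the shift along the world's x, y, z in mm, then the turn about the world's z in degrees, then the finger opening in mm, from 0 to 85.4. A call has 1 to 8 rows; each row shifts and turns the commanded pose from where the row before left it; what a row does not reach is not made up. A row lasts 1/8 s, in which the tool goes at most 62.5 mm and 10.7 degrees, less where a joint would pass 70% of its speed; a pose out of reach is approached as far as the arm can. A call with a gripper value outside its range is refused whole. The fingers move at their own pace and stop on an object; the grip force is fixed at half the most. Time passes only in rows, so rows that do not move let the fingers close. It gives the time, the measured TCP pose, the force and the opening at its end, in the units of the state.
- monitor.get_obs(): the state, without advancing time (a new reading comes with each control period).
- imaging.camera(name): name is "scene" or "top" or "wrist"; returns a dict with "img" (420x560x3 uint8, red, green, blue), "vfov" (degrees; the focal length in pixels is half the picture's height over the tangent of half this angle, whatever the lens; pixels are square), "cx", "cy" (the principal point, pixels), "distortion" ([k1, k2, p1, p2, k3] as OpenCV has them; the pictures are not rectified), "origin" and "orientation" of the camera in the world. Camera axes: x right, y down, z forward; pixel columns grow to the right and rows downward; lengths in m; the calibration is good to about 2 mm. A picture is of the moment at which its call begins. There is no depth.
- order.hand_in(): hands the job in, once; it reports no verdict.
Trained networks look in the newest picture that a camera, given by its name, has taken for a name from the list of things; names that differ only in an ending like _2 or _b are one class to them, and where a whole thing is asked for, a point or a joint stands for the part that bears it (a point fixed in the world has none). Each returns a list of dicts, best first, with "confidence" (0 to 1); they miss things now and then, are a little off and sometimes report something else, mostly with a low value. They report only what shows in the picture. A call takes as long as a camera call. They do not tell look-alikes from the thing itself.
- spotter.recognise(camera, thing): "at" ([x, y, z] in m, in the coordinates of the camera as it stood for that picture, good to about 4 mm: the middle of the surface that is visible of it).
- spotter.tip_of(camera, thing): "at" ([x, y, z] in m, in the coordinates of the camera as it stood for that picture, good to about 4 mm: a listed point, or the origin of a listed thing).
The state is a dict: "time_s": time; "q": joint angles; "dq": joint speeds; "joint_efforts": joint torques, N m; "eef_pos": TCP position; "eef_rot": TCP orientation; "wrist_force": force on the tool from outside, world axes, zero at the start; "torque": the same for the moment, N m; "opening": opening from 0.0 (shut) to 1.0 (fully open).
Only numpy, scipy, OpenCV 4.12 (cv2) and the standard library are available. Lean on these libraries where they do the work, as an engineer would, in place of code of your own. Each camera call takes 0.05 s, during which the arm holds its last target. There are 200 camera calls.

## Working session

There is one attempt and no reset: what is moved stays moved. The work goes in short steps, Python scripts to look and compute and a shell command to move; the robot and the scene stay as the last step left them, time stands still between calls to the robot, and variables do not carry over. Pictures are saved under pics/ and viewed, about 8 in all and at most 12, crops included, and the job is handed in when it is done.

```bash
mkdir -p pics; cat > h.py <<'E'
import numpy as np, cv2
from scipy.spatial.transform import Rotation as R
from bench import monitor, imaging, order, spotter, ctrl
def Rm(q): return R.from_quat([q[1],q[2],q[3],q[0]]).as_matrix()
def K(c):
    f=c["img"].shape[0]/2/np.tan(np.radians(c["vfov"])/2)
    return np.array([[f,0,c["cx"]],[0,f,c["cy"]],[0,0,1.]])
def w(c,p): return np.array(c["origin"])+Rm(c["orientation"])@np.array(p)
def px(c,P):
    M=Rm(c["orientation"]).T; q=(np.atleast_2d(P)-c["origin"])@M.T
    return cv2.projectPoints(q,np.zeros(3),np.zeros(3),K(c),np.array(c["distortion"],float))[0][:,0]
def ray(c,uv,z):
    "world point at height z on pixel uv"
    n=cv2.undistortPoints(np.array([[uv]],float),K(c),np.array(c["distortion"],float))[0,0]
    d=Rm(c["orientation"])@np.array([n[0],n[1],1]); o=np.array(c["origin"]); return o+d*(z-o[2])/d[2]
def save(c,n,crop=None,s=1):
    i=c["img"][:,:,::-1]
    if crop: i=i[crop[1]:crop[3],crop[0]:crop[2]]
    cv2.imwrite("pics/"+n,cv2.resize(i,None,fx=s,fy=s,interpolation=cv2.INTER_CUBIC))
def find(name,cam,c,th,fn="tip_of"):
    for d in getattr(spotter,fn)(cam,th)[:4]:
        P=w(c,d["at"]); print(cam,th,round(d["confidence"],2),P.round(4),px(c,P)[0].round(0))
E
python3 - <<'E'
from h import *
o=monitor.get_obs();print(o["time_s"],o["eef_pos"],o["eef_rot"],o["wrist_force"],ctrl.tcp_to_grasp)
for n in("scene","top"):
    c=imaging.camera(n);save(c,n+"0.png",s=1.4);print(n,c["origin"],c["vfov"])
    for t in("drift","stand_hole","stand","bore","cup","cup_rim","board","pencil","spare_cup"):find(0,n,c,t)
print(monitor.get_obs()["time_s"])
E
```

```text
0.0 [ 0.17581589 -0.54690085  0.2303873 ] [-8.68676788e-04  9.87951232e-01  1.54763066e-01  5.06498645e-05] [ 0.59327169 -0.28480895 -0.66745993] 0.0187
scene [1.15000223 0.06745731 0.5666739 ] 46.86216088227506
scene drift 0.85 [0.5408 0.1243 0.036 ] [337. 218.]
scene drift 0.55 [0.4412 0.0722 0.0182] [308. 188.]
scene drift 0.22 [ 0.5722 -0.1999  0.0611] [138. 203.]
scene stand_hole 0.86 [0.5366 0.1266 0.039 ] [339. 215.]
scene stand 0.93 [ 0.5368  0.1215 -0.0025] [333. 233.]
scene bore 0.97 [ 0.575  -0.2052  0.0448] [136. 211.]
scene cup 0.79 [ 0.5741 -0.2025  0.0521] [137. 208.]
scene cup 0.63 [0.5397 0.1258 0.0339] [338. 219.]
scene cup_rim 0.74 [ 0.5749 -0.2005  0.0592] [137. 205.]
scene board 0.92 [ 5.736e-01 -1.990e-01  4.000e-04] [144. 231.]
scene board 0.6 [0.5357 0.126  0.0372] [338. 216.]
scene pencil 0.73 [ 0.61   -0.1499  0.0449] [163. 229.]
scene spare_cup 0.57 [ 0.6447  0.1282 -0.0029] [337. 282.]
top [0.46768834 0.02559478 0.71421046] 50.285996884138825
top drift 0.95 [0.4432 0.0708 0.0175] [237. 318.]
top drift 0.73 [0.5397 0.1255 0.0421] [202. 252.]
top stand_hole 0.76 [0.5449 0.1246 0.0413] [203. 248.]
top stand 0.9 [ 0.5409  0.1267 -0.    ] [205. 254.]
top stand 0.38 [ 0.6089 -0.1471  0.0477] [383. 210.]
top bore 0.97 [ 0.5825 -0.2011  0.0453] [418. 229.]
top cup 0.93 [ 0.5797 -0.2019  0.0506] [420. 230.]
top cup_rim 0.75 [ 0.5796 -0.2019  0.0611] [422. 229.]
top board 0.97 [ 0.5743 -0.1973  0.0013] [407. 238.]
top pencil 0.71 [ 0.6082 -0.1479  0.0478] [383. 211.]
top spare_cup 0.7 [ 0.6476  0.1297 -0.0025] [207. 189.]
top spare_cup 0.62 [ 0.6103 -0.1484  0.0472] [383. 210.]
1.0
```

View pictures.

View pics/scene0.png

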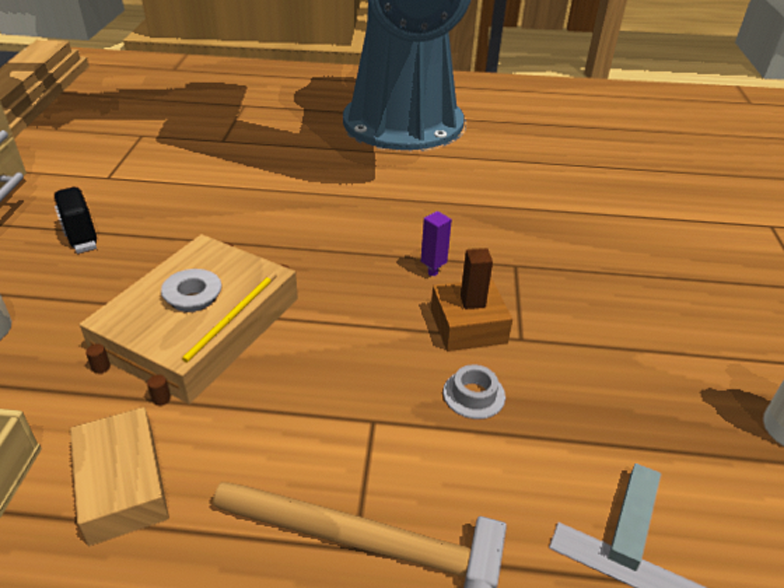

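View pics/top0.png

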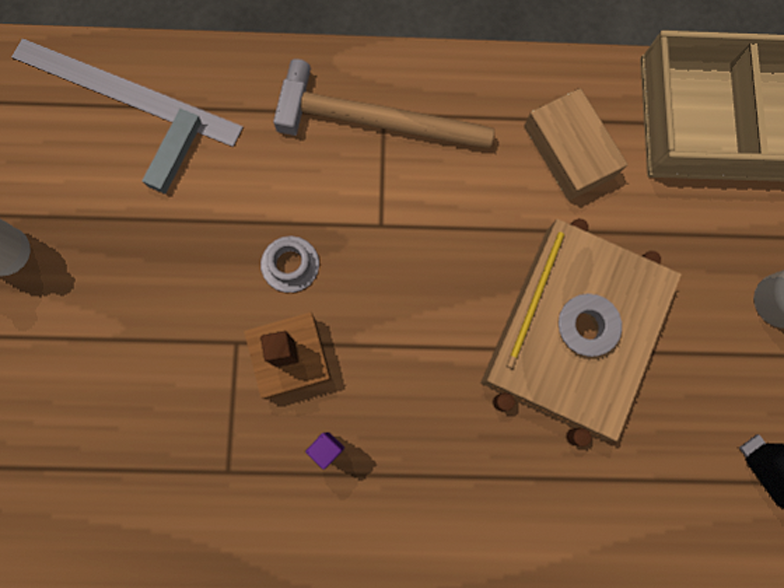

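Candidates for the drift: the brown punch in the stand (top image ≈(200,249)) and the purple punch standing on the bench (≈(232,322)). The brown one, standing in the wooden stand, fits; purple is the look-alike. I'll confirm with a crop, which also gives me the yaw.

```bash
python3 - <<'E'
from h import *
c=imaging.camera("top");save(c,"top1.png",(170,210,260,345),4.4)
np.save("/tmp/x.npy",0)
i=c["img"].astype(int)
# dark handle mask near (200,249)
g=i.sum(2)[225:275,180:225]; print(np.array2string(g[::2,::2],max_line_width=200))
print(Rm(monitor.get_obs()["eef_rot"]).round(3))
for u in ((182,240),(224,226)):print(ray(c,u,.04))
E
```

```text
[[272 271 275 271 271 272 270 273 271 272 273 275 266 271 273 271 283 286 289 282 273 232 260]
 [267 268 271 263 268 267 267 270 264 264 265 267 272 279 288 286 279 272 272 282 290 304 142]
 [267 267 269 267 267 271 265 266 270 283 287 294 286 280 277 280 281 290 289 285 288 291 135]
 [272 271 270 270 272 279 289 288 292 281 278 273 280 287 287 288 287 287 285 279 278 284 230]
 [261 271 276 286 293 289 282 279 277 283 289 290 294 291 289 285 281 277 277 286 280 271 246]
 [292 292 287 281 276 280 282 290 292 300 304 287 279 281 281 275 269 252 254 260 262 269 282]
 [279 280 278 288 298 302 265 260 252 143 134 133  93 247 257 256 262 271 270 272 268 267 269]
 [289 287 289 268 154 148 129 158 161 155 153 156 103  64 283 277 273 272 270 271 268 266 268]
 [271 259 270 153 163 164 161 169 159 149 158 146 129  32 105 279 278 272 265 267 263 272 282]
 [258 257 264 197 168 160 164 162 157 158 149 146 135  38  42 162 245 270 274 284 295 294 291]
 [258 264 270 238 163 159 164 163 155 154 149 138 133  61  50  51 222 262 270 288 274 256 249]
 [281 282 286 257 154 162 159 155 156 149 148 137 146  
[... 718 characters left out ...]
 285 278 261 258 267 274 248 199 132 135 132 127 129 127 132 135 145 156 153 155]
 [281 275 256 254 258 268 268 269 268 258 247 183 111 123 133 138 139 131 129 145 158 161 165]
 [273 274 271 275 268 269 266 264 262 259 253 259 269 218 125 135 143 134 142 134 168 163 158]
 [280 276 268 265 265 268 272 282 283 281 253 251 259 260 280 117 132 140 141 131 154 145 139]
 [284 280 271 280 282 282 282 275 272 282 262 264 262 258 259 264 234 186 155 107 178 217 256]
 [289 289 287 281 279 280 280 284 285 285 270 254 253 246 241 234 237 240 259 274 287 262 206]]
[[ 0.952  0.306  0.   ]
 [ 0.306 -0.952 -0.   ]
 [-0.     0.    -1.   ]]
[0.55697662 0.15700785 0.04      ]
[0.58000964 0.09467306 0.04      ]
```

View pics/top1.png

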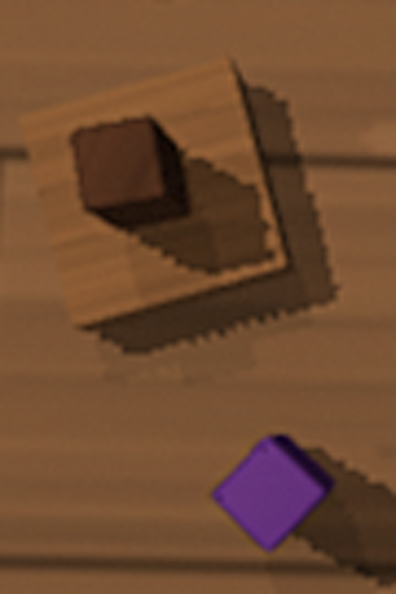

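The crop confirms it: the brown wood punch stands in the stand (crop ≈(120,165)), and the purple one (crop ≈(272,492)) stands loose on the bench.

```bash
python3 - <<'E'
from h import *
c=imaging.camera("top")
# rough corner set, refine by minAreaRect of the brown face colour
P=np.array([ray(c,u,.11)[:2] for u in ((187,240),(204.5,237),(207.5,254),(190,258))]);print(P.round(4),P.mean(0),np.linalg.norm(np.diff(P,axis=0),axis=1))
d=np.diff(np.r_[P,P[:1]],axis=0);print(np.degrees(np.arctan2(d[:,1],d[:,0])))
# stand corners z=.04
S=np.array([ray(c,(170+a/4.4,210+b/4.4),.04)[:2] for a,b in((20,118),(233,60),(287,268),(80,327))]);print(S.round(4),S.mean(0))
d=np.diff(np.r_[S,S[:1]],axis=0);print(np.degrees(np.arctan2(d[:,1],d[:,0])))
o=monitor.get_obs();y=Rm(o["eef_rot"])[:,1];print("jaw dir deg",np.degrees(np.arctan2(y[1],y[0])),o["q"])
# board: top-face corners from full image (1.4x)
B=np.array([ray(c,(a/1.4,b/1.4),.045)[:2] for a,b in((558,220),(680,273),(616,443),(485,382))]);print(B.round(4),B.mean(0))
d=np.diff(np.r_[B,B[:1]],axis=0);print(np.degrees(np.arctan2(d[:,1],d[:,0])),np.linalg.norm(d,axis=1))
E
```

```text
[[0.5479 0.1366]
 [0.5526 0.1132]
 [0.5295 0.108 ]
 [0.5236 0.1312]] [0.53839156 0.12225271] [0.02386062 0.02359631 0.02391727]
[ -78.68990117 -167.18451816  104.38189356   12.68663322]
[[0.5615 0.1685]
 [0.5836 0.0964]
 [0.5124 0.0749]
 [0.491  0.1438]] [0.53713012 0.12092203]
[ -72.97716019 -163.21664576  107.24015571   19.30462934]
jaw dir deg -72.18968432425243 [-1.46628134e+00  1.80801568e-01  1.60698496e+00  6.95125684e-06
  1.35382343e+00 -2.06335158e-01]
[[ 0.6959 -0.175 ]
 [ 0.6383 -0.31  ]
 [ 0.4521 -0.2293]
 [ 0.5129 -0.0912]] [ 0.57480829 -0.20136798]
[-113.11956555  156.58103575   66.23008776  -24.60578222] [0.14673142 0.20299332 0.1509026  0.20134547]
```

```bash
python3 -m pendant '[[[23,42,0,0,80],[23,42,0,0,80],[23,42,0,0,80],[23,42,0,0,80],[23,42,0,0,80],[23,42,0,0,80],[23,42,0,0,80],[23,42,0,0,80]]]' && python3 -m pendant '[[[23,42,0,0,80],[23,42,0,0,80],[23,42,0,-5,80],[23,42,0,0,80],[23,42,0,0,80],[23,42,0,0,80],[23,42,0,0,80],[0,39,0,0,80]]]'
python3 - <<'E'
from h import *
o=monitor.get_obs();print(o["time_s"],o["eef_pos"],o["opening"],np.degrees(np.arctan2(*Rm(o["eef_rot"])[1::-1,1])))
c=imaging.camera("wrist");save(c,"w0.png",s=1.2);print(c["origin"],c["orientation"])
for t in("drift","stand_hole","stand"):find(0,"wrist",c,t)
print(px(c,[[.5384,.1222,.11],[.5384,.1222,.04]]))
E
```

```text
time_s: 2.1
eef_pos: [0.3605, -0.2101, 0.2316]
eef_rot: [0.0, 0.988, 0.155, 0.0]
wrist_force: [0.0, 0.8, -0.1]
opening: 0.936
time_s: 3.1
eef_pos: [0.522, 0.1231, 0.2313]
eef_rot: [0.0, 0.994, 0.112, 0.0]
wrist_force: [0.3, 0.5, -0.9]
opening: 0.936
3.1 [0.52197472 0.12308985 0.23128246] 0.9359744045177576 -77.17645448930807
[0.60146846 0.14106188 0.37391678] [ 0.12483603  0.7715496  -0.6159201  -0.09884134]
wrist drift 0.79 [0.4389 0.0743 0.0167] [301. 247.]
wrist drift 0.67 [0.538  0.1231 0.0399] [281. 166.]
wrist stand_hole 0.81 [0.5342 0.1233 0.0369] [280. 169.]
wrist stand 0.91 [ 0.5403  0.1227 -0.001 ] [282. 158.]
wrist stand 0.39 [0.539  0.1226 0.0408] [282. 165.]
[[283.16049635 181.497858  ]
 [282.15385863 165.84333088]]
```

View pics/w0.png

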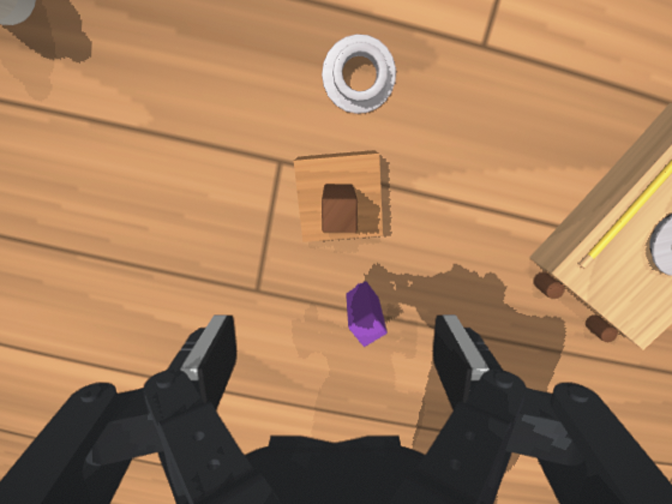

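The handle's top is at (340,216) in the picture, squared with the jaws and 1 px from the prediction. Purple is at (365,315), clear of the descent.

```bash
python3 -m pendant '[[[16,-1,0,0,80],[0,0,-45,0,80],[0,0,-45,0,80],[0,0,-40,0,80],[0,0,-25,0,80],[0,0,-10,0,80],[0,0,0,0,80]]]' && python3 -m pendant '[[[0,0,0,0,10],[0,0,0,0,10],[0,0,0,0,10],[0,0,0,0,10],[0,0,0,0,10],[0,0,0,0,10]]]'
python3 - <<'E'
from h import *
o=monitor.get_obs();print(o["time_s"],o["eef_pos"],o["opening"]*85.4,o["wrist_force"],o["torque"])
E
```

```text
time_s: 4.18
eef_pos: [0.5369, 0.1197, 0.0663]
eef_rot: [0.0, 0.994, 0.111, -0.0]
wrist_force: [0.1, -0.3, -0.0]
opening: 0.932
time_s: 4.92
eef_pos: [0.5373, 0.1207, 0.067]
eef_rot: [0.0, 0.994, 0.112, 0.001]
wrist_force: [-1.5, -0.0, 6.4]
opening: 0.3
4.925 [0.53733771 0.12068684 0.06699055] 25.624719700566107 [-1.4722692  -0.04105483  6.36335041] [ 0.11114421  0.18993928 -0.02612171]
```

```bash
python3 -m pendant '[[[0,0,15,0,10],[0,0,30,0,10],[0,0,30,0,10],[0,0,30,0,10],[0,0,15,0,10],[0,0,0,0,10],[0,0,0,0,10]]]' && python3 -m pendant '[[[0,-40,0,0,10],[0,-40,0,0,10],[0,-40,0,0,10],[0,-40,0,0,10],[0,-40,0,0,10],[0,-40,0,0,10],[0,-40,0,0,10],[0,-40,0,0,10]]]'&& python3 -m pendant '[[[0,0,0,0,10],[0,0,0,0,10]]]'
python3 - <<'E'
from h import *
o=monitor.get_obs();print(o["time_s"],o["eef_pos"],o["opening"]*85.4,o["wrist_force"],o["torque"])
c=imaging.camera("wrist");save(c,"w1.png",s=1.2)
for t in("drift","bore","cup","cup_rim","board"):find(0,"wrist",c,t)
c=imaging.camera("scene");save(c,"s1.png",(80,120,260,300),3.2)
find(0,"scene",c,"drift")
E
```

```text
time_s: 5.8
eef_pos: [0.536, 0.1205, 0.185]
eef_rot: [-0.0, 0.994, 0.112, -0.001]
wrist_force: [0.1, 0.8, -2.6]
opening: 0.294
time_s: 6.8
eef_pos: [0.5359, -0.2003, 0.1845]
eef_rot: [-0.001, 0.994, 0.111, -0.001]
wrist_force: [0.9, -0.1, -2.0]
opening: 0.296
time_s: 7.05
eef_pos: [0.5361, -0.1987, 0.1849]
eef_rot: [-0.001, 0.994, 0.111, -0.001]
wrist_force: [-0.7, -0.4, -1.1]
opening: 0.3
7.05 [ 0.53610948 -0.19874441  0.18486369] 25.642065538426348 [-0.66193887 -0.4000272  -1.0584499 ] [0.01259853 0.04490349 0.00648044]
wrist drift 0.9 [ 0.5368 -0.196   0.1571] [274. 243.]
wrist drift 0.83 [0.4367 0.0717 0.0188] [ 19. 219.]
wrist cup 0.97 [ 0.5792 -0.2033  0.0541] [294. 150.]
wrist cup_rim 0.57 [ 0.5799 -0.1996  0.0595] [291. 150.]
scene drift 0.72 [ 0.5405 -0.1956  0.1568] [137. 142.]
scene drift 0.71 [0.4404 0.0765 0.0161] [310. 188.]
```

View pics/w1.png

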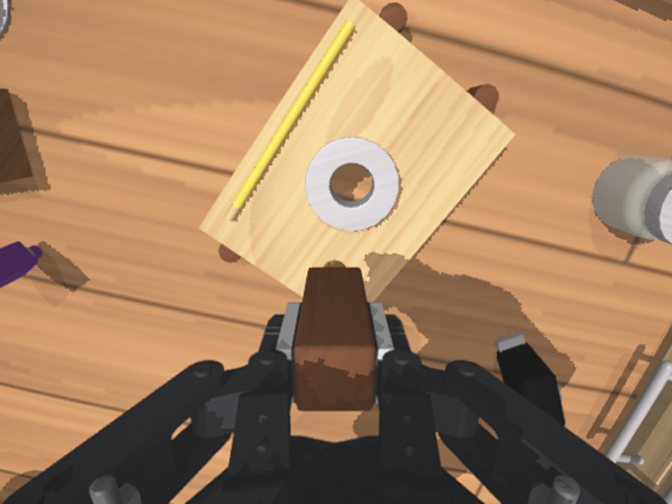

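View pics/s1.png

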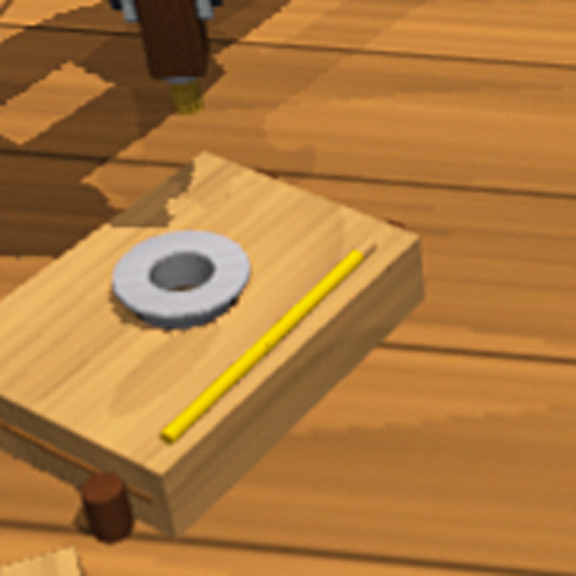

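Wrist view: the flange is centred at about (352,184) and the drift hangs straight in the jaws. Scene crop: the nose end is at about (187,112) and the cup is visibly proud of the block. The nose is roughly measured next.

```bash
python3 - <<'E'
from h import *
c=imaging.camera("wrist");h=cv2.cvtColor(c["img"],cv2.COLOR_RGB2HSV)
m=((h[...,1]<45)&(h[...,2]>120)).astype(np.uint8)
n,l,s,ce=cv2.connectedComponentsWithStats(m)
k=l[153,270]; print(k,s[k],ce[k])
ys,xs=np.where(l==k);e=cv2.fitEllipse(cv2.convexHull(np.c_[xs,ys].astype(np.int32)));print(e,ray(c,e[0],.060))
c=imaging.camera("scene")
for L in(0,.018,.024,.03,.036):print(L,(px(c,[.5365,-.1975,.158-L])[0]-[80,120])*3.2)
h=cv2.cvtColor(c["img"],cv2.COLOR_RGB2HSV);m=((h[...,1]<45)&(h[...,2]>90)).astype(np.uint8)
n,l,s,ce=cv2.connectedComponentsWithStats(m);k=l[200,120];print(s[k],ce[k]);ys,xs=np.where(l==k)
e=cv2.fitEllipse(cv2.convexHull(np.c_[xs,ys].astype(np.int32)));print(e,ray(c,e[0],.060),ray(c,e[0],.058))
E
```

```text
2 [ 254  115   77   78 3767] [292.31165384 153.88877091]
((292.03582763671875, 153.7064971923828), (77.0940170288086, 77.4437484741211), 73.27566528320312) [ 0.57784526 -0.2020577   0.06      ]
0 [181.06778554  63.85434103]
0.018 [186.9351877   95.15048357]
0.024 [188.84928406 105.37000601]
0.03 [190.74310167 115.48607904]
0.036 [192.616973   125.50033524]
[115 192  43  28 860] [135.96744186 205.46627907]
((136.11697387695312, 205.4934539794922), (26.883195877075195, 42.6945686340332), 81.49991607666016) [ 0.57801668 -0.20076922  0.06      ] [ 0.57575888 -0.20182799  0.058     ]
```

```bash
python3 -m pendant '[[[15,-3,0,0,10],[0,0,-30,0,10],[0,0,-25,0,10],[0,0,0,0,10],[0,0,0,0,10]]]'; python3 -m pendant '[[[0,0,-2,0,10],[0,0,-2,0,10],[0,0,-2,0,10],[0,0,0,0,10]]]'
```

```text
time_s: 8.18
eef_pos: [0.5524, -0.2028, 0.1323]
eef_rot: [0.0, 0.994, 0.112, 0.001]
wrist_force: [-0.6, 0.2, -0.7]
opening: 0.297
time_s: 8.68
eef_pos: [0.5517, -0.2024, 0.1251]
eef_rot: [-0.0, 0.994, 0.112, -0.0]
wrist_force: [0.3, 0.9, -1.0]
opening: 0.296
```

```bash
python3 -m pendant '[[[0,0,-1,0,10],[0,0,-1,0,10],[0,0,0,0,10]]]';python3 -m pendant '[[[0,0,-1,0,10],[0,0,-1,0,10],[0,0,0,0,10]]]'
```

```text
time_s: 9.05
eef_pos: [0.5518, -0.2024, 0.1232]
eef_rot: [-0.0, 0.994, 0.112, -0.0]
wrist_force: [-0.9, -0.5, -0.7]
opening: 0.3
time_s: 9.43
eef_pos: [0.5518, -0.2024, 0.1211]
eef_rot: [-0.0, 0.994, 0.112, -0.0]
wrist_force: [0.6, 0.9, -0.5]
opening: 0.296
```

```bash
python3 -m pendant '[[[0,0,-1,0,10],[0,0,-1,0,10],[0,0,0,0,10]]]'
```

```text
time_s: 9.8
eef_pos: [0.5518, -0.2024, 0.1191]
eef_rot: [-0.0, 0.994, 0.112, -0.0]
wrist_force: [0.0, -0.2, -0.9]
opening: 0.294
```

```bash
python3 -m pendant '[[[0,0,-1,0,10],[0,0,-1,0,10],[0,0,0,0,10]]]'
```

```text
time_s: 10.18
eef_pos: [0.5518, -0.2024, 0.1172]
eef_rot: [-0.0, 0.994, 0.112, -0.0]
wrist_force: [0.8, -1.0, -0.7]
opening: 0.298
```

```bash
python3 -m pendant '[[[0,0,-1,0,10],[0,0,0,0,10]]]'
```

```text
time_s: 10.42
eef_pos: [0.5518, -0.2024, 0.1162]
eef_rot: [-0.0, 0.994, 0.112, -0.0]
wrist_force: [0.1, -0.9, -1.7]
opening: 0.295
```

```bash
python3 -m pendant '[[[0,0,-1,0,10],[0,0,0,0,10]]]'
```

```text
time_s: 10.68
eef_pos: [0.5518, -0.2024, 0.1152]
eef_rot: [-0.0, 0.994, 0.112, -0.0]
wrist_force: [-0.3, -0.5, -1.1]
opening: 0.296
```

```bash
python3 -m pendant '[[[0,0,-1,0,10],[0,0,0,0,10]]]'
```

```text
time_s: 10.92
eef_pos: [0.5518, -0.2024, 0.1142]
eef_rot: [-0.0, 0.994, 0.112, -0.0]
wrist_force: [0.1, -0.8, -0.6]
opening: 0.298
```

```bash
python3 -m pendant '[[[0,0,-1,0,10],[0,0,0,0,10]]]'
```

```text
time_s: 11.18
eef_pos: [0.5518, -0.2024, 0.1132]
eef_rot: [-0.0, 0.994, 0.112, -0.0]
wrist_force: [-0.6, -0.2, -1.7]
opening: 0.293
```

```bash
python3 -m pendant '[[[0,0,-1,0,10],[0,0,0,0,10]]]'
```

```text
time_s: 11.42
eef_pos: [0.5518, -0.2024, 0.1122]
eef_rot: [-0.0, 0.994, 0.112, -0.0]
wrist_force: [0.6, 0.0, -0.6]
opening: 0.298
```

```bash
python3 -m pendant '[[[0,0,-1,0,10],[0,0,0,0,10]]]'
```

```text
time_s: 11.68
eef_pos: [0.552, -0.2026, 0.1118]
eef_rot: [0.0, 0.994, 0.112, 0.0]
wrist_force: [-1.5, 1.5, 3.2]
opening: 0.301
```

```bash
python3 -m pendant '[[[0,0,5,0,10],[26,0,0,0,10],[26,0,0,0,10],[0,0,-2,0,10],[0,0,0,0,10],[0,0,0,0,10]]]';python3 -m pendant '[[[0,0,-1,0,10],[0,0,0,0,10]]]'
```

```text
time_s: 12.42
eef_pos: [0.603, -0.2023, 0.114]
eef_rot: [-0.0, 0.994, 0.111, -0.0]
wrist_force: [0.4, -0.3, -0.8]
opening: 0.301
time_s: 12.68
eef_pos: [0.6036, -0.2025, 0.1133]
eef_rot: [-0.0, 0.994, 0.111, -0.0]
wrist_force: [-0.5, 0.6, -1.0]
opening: 0.299
```

```bash
python3 -m pendant '[[[0,0,-1,0,10],[0,0,0,0,10]]]'
```

```text
time_s: 12.92
eef_pos: [0.604, -0.2026, 0.1126]
eef_rot: [0.0, 0.994, 0.112, 0.0]
wrist_force: [-0.3, -0.4, 1.9]
opening: 0.297
```

```bash
python3 -m pendant '[[[0,0,4,0,10],[-26,27,0,0,10],[0,0,-2,0,10],[0,0,0,0,10],[0,0,0,0,10]]]';python3 -m pendant '[[[0,0,-1,0,10],[0,0,0,0,10]]]'
```

```text
time_s: 13.55
eef_pos: [0.5786, -0.1762, 0.1146]
eef_rot: [0.0, 0.994, 0.111, 0.0]
wrist_force: [0.4, -0.1, -1.0]
opening: 0.295
time_s: 13.8
eef_pos: [0.578, -0.1757, 0.1132]
eef_rot: [-0.0, 0.994, 0.111, -0.0]
wrist_force: [0.5, 0.4, -0.2]
opening: 0.299
```

```bash
python3 -m pendant '[[[0,0,-1,0,10],[0,0,0,0,10]]]'
```

```text
time_s: 14.05
eef_pos: [0.5778, -0.1754, 0.1121]
eef_rot: [-0.0, 0.994, 0.112, -0.0]
wrist_force: [-0.3, 0.7, -0.7]
opening: 0.294
```

+y is low, so −y should be high; I'll start pressing there.

```bash
python3 -m pendant '[[[0,0,5,0,10],[0,-27,0,0,10],[0,-27,0,0,10],[0,0,-3,0,10],[0,0,0,0,10],[0,0,0,0,10]]]';python3 -m pendant '[[[0,0,-1,0,10],[0,0,0,0,10]]]'
```

```text
time_s: 14.8
eef_pos: [0.5778, -0.2285, 0.1143]
eef_rot: [-0.0, 0.994, 0.112, -0.0]
wrist_force: [-0.2, 0.6, -0.5]
opening: 0.297
time_s: 15.05
eef_pos: [0.5779, -0.229, 0.1133]
eef_rot: [-0.0, 0.994, 0.112, -0.0]
wrist_force: [0.3, 0.1, -0.6]
opening: 0.299
```

```bash
python3 -m pendant '[[[0,0,-1,0,10],[0,0,0,0,10]]]'
```

```text
time_s: 15.3
eef_pos: [0.578, -0.2294, 0.1126]
eef_rot: [0.0, 0.994, 0.112, 0.0]
wrist_force: [-0.7, 1.1, 1.9]
opening: 0.3
```

```bash
python3 -m pendant '[[[0,0,-1,0,10],[0,0,0,0,10]]]'
```

```text
time_s: 15.55
eef_pos: [0.5781, -0.2297, 0.1118]
eef_rot: [0.0, 0.994, 0.112, 0.0]
wrist_force: [-0.7, 0.5, 3.8]
opening: 0.296
```

```bash
python3 -m pendant '[[[0,0,-1,0,10],[0,0,0,0,10]]]'
```

```text
time_s: 15.8
eef_pos: [0.5782, -0.2299, 0.111]
eef_rot: [0.0, 0.994, 0.111, 0.0]
wrist_force: [-1.2, 0.2, 5.2]
opening: 0.293
```

```bash
python3 -m pendant '[[[0,0,-1,0,10],[0,0,0,0,10]]]'
```

```text
time_s: 16.05
eef_pos: [0.5783, -0.2302, 0.1103]
eef_rot: [0.001, 0.994, 0.111, 0.0]
wrist_force: [-1.5, 0.9, 6.5]
opening: 0.296
```

```bash
python3 -m pendant '[[[0,0,0,0,10],[0,0,0,0,10]]]';python3 -m pendant '[[[0,0,2,0,10],[0,0,0,0,10]]]';python3 -m pendant '[[[0,0,2,0,10],[0,0,0,0,10]]]'; python3 - <<'E'
from h import *
c=imaging.camera("scene");save(c,"s2.png",(80,120,260,300),3.2);find(0,"scene",c,"drift")
c=imaging.camera("wrist");find(0,"wrist",c,"drift")
E
```

```text
time_s: 16.3
eef_pos: [0.5783, -0.2302, 0.1103]
eef_rot: [0.001, 0.994, 0.112, 0.0]
wrist_force: [-0.9, -0.3, 6.5]
opening: 0.292
time_s: 16.55
eef_pos: [0.5777, -0.2294, 0.1109]
eef_rot: [-0.0, 0.994, 0.111, -0.0]
wrist_force: [-0.4, 0.4, -0.8]
opening: 0.297
time_s: 16.8
eef_pos: [0.5779, -0.2295, 0.1132]
eef_rot: [-0.0, 0.994, 0.112, 0.0]
wrist_force: [0.2, 0.0, -0.7]
opening: 0.299
scene drift 0.98 [ 0.5818 -0.2271  0.0834] [117. 194.]
scene drift 0.8 [0.4413 0.0765 0.0188] [310. 187.]
wrist drift 0.75 [ 0.5811 -0.2285  0.0877] [278. 241.]
```

View pics/s2.png

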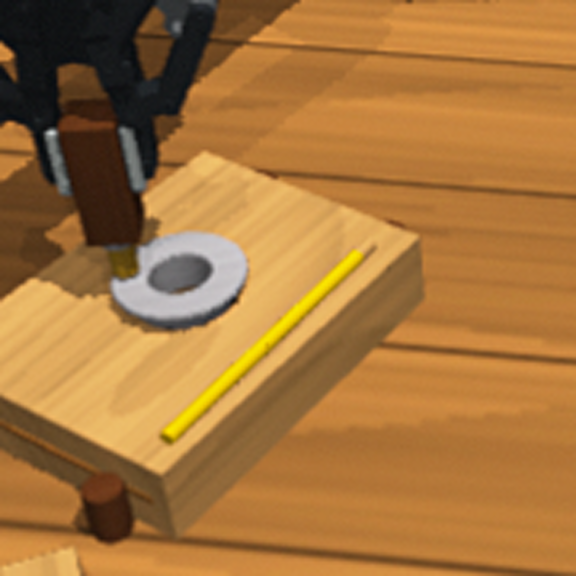

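The cup sank about 2 mm at −y under about 7 N (nose on the rim at crop ≈(122,265), drift straight). Next is the opposite side.

```bash
python3 -m pendant '[[[0,0,3,0,10],[0,27,0,0,10],[0,27,0,0,10],[0,0,-3,0,10],[0,0,-1,0,10],[0,0,0,0,10]]]';python3 -m pendant '[[[0,0,-1,0,10],[0,0,0,0,10]]]';python3 -m pendant '[[[0,0,-1,0,10],[0,0,0,0,10]]]'
```

```text
time_s: 17.75
eef_pos: [0.5779, -0.1763, 0.1123]
eef_rot: [0.0, 0.994, 0.111, 0.0]
wrist_force: [1.0, -0.3, -0.0]
opening: 0.297
time_s: 18.0
eef_pos: [0.578, -0.1762, 0.1116]
eef_rot: [0.0, 0.994, 0.111, 0.0]
wrist_force: [-0.3, -1.2, 0.5]
opening: 0.295
time_s: 18.25
eef_pos: [0.5783, -0.176, 0.1109]
eef_rot: [0.0, 0.994, 0.111, 0.0]
wrist_force: [0.8, -0.8, 2.8]
opening: 0.296
```

```bash
python3 -m pendant '[[[0,0,-1,0,10],[0,0,0,0,10]]]';python3 -m pendant '[[[0,0,-1,0,10],[0,0,0,0,10]]]'
```

```text
time_s: 18.5
eef_pos: [0.5786, -0.1758, 0.1101]
eef_rot: [0.0, 0.994, 0.112, 0.001]
wrist_force: [-0.4, 0.8, 4.5]
opening: 0.297
time_s: 18.75
eef_pos: [0.5788, -0.1756, 0.1093]
eef_rot: [0.0, 0.994, 0.112, 0.001]
wrist_force: [0.2, 1.2, 4.5]
opening: 0.299
```

```bash
python3 -m pendant '[[[0,0,-1,0,10],[0,0,0,0,10]]]'; python3 -m pendant '[[[0,0,5,0,10],[0,-27,0,0,10],[0,-27,0,0,10],[0,0,-1,0,10],[0,0,0,0,10]]]';python3 -m pendant '[[[0,0,-1,0,10],[0,0,-1,0,10],[0,0,0,0,10]]]';python3 -m pendant '[[[0,0,-1,0,10],[0,0,-1,0,10],[0,0,0,0,10]]]'
```

```text
time_s: 19.0
eef_pos: [0.579, -0.1754, 0.1085]
eef_rot: [0.0, 0.994, 0.112, 0.001]
wrist_force: [1.2, 0.5, 6.2]
opening: 0.292
time_s: 19.62
eef_pos: [0.5775, -0.2289, 0.1108]
eef_rot: [-0.0, 0.994, 0.111, -0.0]
wrist_force: [0.1, 1.2, -0.5]
opening: 0.294
time_s: 20.0
eef_pos: [0.5779, -0.2289, 0.11]
eef_rot: [0.0, 0.994, 0.112, -0.0]
wrist_force: [-2.3, -0.6, 4.6]
opening: 0.3
time_s: 20.38
eef_pos: [0.5781, -0.2294, 0.1083]
eef_rot: [0.001, 0.994, 0.112, 0.0]
wrist_force: [-2.0, -2.1, 5.5]
opening: 0.298
```

```bash
python3 -m pendant '[[[0,0,6,0,10],[26,27,0,0,10],[0,0,-2,0,10],[0,0,0,0,10]]]';python3 -m pendant '[[[0,0,-1,0,10],[0,0,-1,0,10],[0,0,0,0,10]]]';python3 -m pendant '[[[0,0,-1,0,10],[0,0,-1,0,10],[0,0,0,0,10]]]';python3 -m pendant '[[[0,0,-1,0,10],[0,0,0,0,10]]]'
```

```text
time_s: 20.88
eef_pos: [0.6034, -0.2019, 0.1107]
eef_rot: [-0.0, 0.994, 0.112, -0.001]
wrist_force: [-0.1, -0.4, -0.6]
opening: 0.298
time_s: 21.25
eef_pos: [0.6036, -0.2028, 0.1092]
eef_rot: [-0.0, 0.994, 0.111, -0.0]
wrist_force: [0.3, 0.6, -0.5]
opening: 0.299
time_s: 21.62
eef_pos: [0.6041, -0.2027, 0.1078]
eef_rot: [0.0, 0.994, 0.112, 0.0]
wrist_force: [-1.0, 1.3, 3.8]
opening: 0.294
time_s: 21.88
eef_pos: [0.6043, -0.2027, 0.1071]
eef_rot: [0.0, 0.994, 0.112, 0.0]
wrist_force: [-1.2, 1.1, 4.4]
opening: 0.291
```

```bash
python3 -m pendant '[[[0,0,5,0,10],[-26,0,0,0,10],[-26,0,0,0,10],[0,0,-2,0,10],[0,0,0,0,10]]]';python3 -m pendant '[[[0,0,-1,0,10],[0,0,-1,0,10],[0,0,0,0,10]]]';python3 -m pendant '[[[0,0,-1,0,10],[0,0,-1,0,10],[0,0,0,0,10]]]'
```

```text
time_s: 22.5
eef_pos: [0.5522, -0.2026, 0.1096]
eef_rot: [0.0, 0.994, 0.111, 0.0]
wrist_force: [-0.7, 0.2, 0.6]
opening: 0.3
time_s: 22.88
eef_pos: [0.5523, -0.2025, 0.1079]
eef_rot: [0.0, 0.994, 0.112, -0.0]
wrist_force: [-3.3, 0.9, 6.4]
opening: 0.295
time_s: 23.25
eef_pos: [0.5522, -0.2025, 0.1063]
eef_rot: [0.0, 0.994, 0.112, -0.0]
wrist_force: [-5.0, 0.7, 9.3]
opening: 0.292
```

```bash
python3 -m pendant '[[[0,0,6,0,10],[26,27,0,0,10],[0,0,-3,0,10],[0,0,0,0,10]]]';python3 -m pendant '[[[0,0,-1,0,10],[0,0,-1,0,10],[0,0,0,0,10]]]';python3 -m pendant '[[[0,0,-1,0,10],[0,0,-1,0,10],[0,0,0,0,10]]]'
```

```text
time_s: 23.75
eef_pos: [0.5776, -0.1752, 0.1076]
eef_rot: [-0.0, 0.994, 0.112, -0.0]
wrist_force: [-0.3, -0.3, -0.8]
opening: 0.299
time_s: 24.12
eef_pos: [0.5778, -0.1756, 0.1069]
eef_rot: [-0.0, 0.994, 0.111, 0.0]
wrist_force: [-1.4, 2.0, 4.6]
opening: 0.3
time_s: 24.5
eef_pos: [0.5783, -0.1756, 0.1054]
eef_rot: [0.0, 0.994, 0.111, 0.001]
wrist_force: [-1.3, 2.1, 6.5]
opening: 0.3
```

```bash
python3 -m pendant '[[[0,0,6,0,10],[0,-27,0,0,10],[0,-27,0,0,10],[0,0,-3,0,10],[0,0,0,0,10]]]';python3 -m pendant '[[[0,0,-1,0,10],[0,0,-1,0,10],[0,0,0,0,10]]]';python3 -m pendant '[[[0,0,-1,0,10],[0,0,-1,0,10],[0,0,0,0,10]]]'
```

```text
time_s: 25.12
eef_pos: [0.5775, -0.2293, 0.1069]
eef_rot: [-0.0, 0.994, 0.111, -0.0]
wrist_force: [-1.1, -0.0, -0.9]
opening: 0.297
time_s: 25.5
eef_pos: [0.5779, -0.2291, 0.1059]
eef_rot: [0.0, 0.994, 0.112, -0.0]
wrist_force: [-2.5, 0.1, 6.0]
opening: 0.296
time_s: 25.88
eef_pos: [0.5781, -0.2295, 0.1043]
eef_rot: [0.001, 0.994, 0.112, 0.0]
wrist_force: [-3.2, -1.3, 6.4]
opening: 0.297
```

```bash
python3 -m pendant '[[[0,0,6,0,10],[26,27,0,0,10],[0,0,-3,0,10],[0,0,0,0,10]]]';python3 -m pendant '[[[0,0,-1,0,10],[0,0,-1,0,10],[0,0,0,0,10]]]';python3 -m pendant '[[[0,0,-1,0,10],[0,0,-1,0,10],[0,0,0,0,10]]]'
```

```text
time_s: 26.38
eef_pos: [0.6033, -0.2019, 0.1055]
eef_rot: [-0.0, 0.994, 0.112, -0.001]
wrist_force: [0.3, 0.2, -0.6]
opening: 0.298
time_s: 26.75
eef_pos: [0.6037, -0.2027, 0.1046]
eef_rot: [-0.0, 0.994, 0.111, 0.0]
wrist_force: [-1.9, 1.9, 2.7]
opening: 0.294
time_s: 27.12
eef_pos: [0.6041, -0.2028, 0.1033]
eef_rot: [0.0, 0.994, 0.111, 0.0]
wrist_force: [-1.9, 1.8, 6.4]
opening: 0.298
```

```bash
python3 -m pendant '[[[0,0,6,0,10],[-26,0,0,0,10],[-26,0,0,0,10],[0,0,-2,0,10],[0,0,0,0,10]]]';python3 -m pendant '[[[0,0,-1,0,10],[0,0,-1,0,10],[0,0,0,0,10]]]';python3 -m pendant '[[[0,0,-1,0,10],[0,0,-1,0,10],[0,0,0,0,10]]]'
```

```text
time_s: 27.75
eef_pos: [0.5525, -0.2028, 0.1064]
eef_rot: [0.0, 0.994, 0.111, 0.0]
wrist_force: [0.1, 0.5, -1.1]
opening: 0.3
time_s: 28.12
eef_pos: [0.5528, -0.2027, 0.1052]
eef_rot: [0.0, 0.994, 0.112, 0.001]
wrist_force: [-1.4, -0.0, 5.0]
opening: 0.298
time_s: 28.5
eef_pos: [0.5524, -0.2026, 0.1032]
eef_rot: [0.0, 0.994, 0.112, 0.0]
wrist_force: [-2.2, 1.1, 7.3]
opening: 0.297
```

```bash
python3 -m pendant '[[[0,0,6,0,10],[26,27,0,0,10],[0,0,-3,0,10],[0,0,0,0,10]]]';python3 -m pendant '[[[0,0,-1,0,10],[0,0,-1,0,10],[0,0,0,0,10]]]';python3 -m pendant '[[[0,0,-1,0,10],[0,0,-1,0,10],[0,0,0,0,10]]]'
```

```text
time_s: 29.0
eef_pos: [0.5774, -0.1753, 0.1046]
eef_rot: [-0.0, 0.994, 0.112, -0.001]
wrist_force: [-0.3, -0.5, -0.6]
opening: 0.295
time_s: 29.38
eef_pos: [0.5777, -0.1758, 0.1037]
eef_rot: [0.0, 0.994, 0.111, -0.0]
wrist_force: [-1.2, 1.0, 2.4]
opening: 0.293
time_s: 29.75
eef_pos: [0.578, -0.1755, 0.102]
eef_rot: [0.0, 0.994, 0.111, 0.0]
wrist_force: [-2.8, 1.4, 4.7]
opening: 0.295
```

```bash
python3 -m pendant '[[[0,0,6,0,10],[0,-27,0,0,10],[0,-27,0,0,10],[0,0,-3,0,10],[0,0,0,0,10]]]';python3 -m pendant '[[[0,0,-1,0,10],[0,0,-1,0,10],[0,0,0,0,10]]]';python3 -m pendant '[[[0,0,-1,0,10],[0,0,-1,0,10],[0,0,0,0,10]]]'
```

```text
time_s: 30.38
eef_pos: [0.5776, -0.2291, 0.1039]
eef_rot: [-0.0, 0.994, 0.111, -0.0]
wrist_force: [-0.8, 1.8, -0.7]
opening: 0.298
time_s: 30.75
eef_pos: [0.5779, -0.229, 0.1027]
eef_rot: [0.0, 0.994, 0.112, -0.0]
wrist_force: [-1.8, 1.3, 3.6]
opening: 0.296
time_s: 31.12
eef_pos: [0.5779, -0.2293, 0.1012]
eef_rot: [0.0, 0.994, 0.112, 0.0]
wrist_force: [-4.3, 0.3, 8.6]
opening: 0.297
```

```bash
python3 -m pendant '[[[0,0,6,0,10],[26,27,0,0,10],[0,0,-3,0,10],[0,0,0,0,10]]]';python3 -m pendant '[[[0,0,-1,0,10],[0,0,-1,0,10],[0,0,0,0,10]]]';python3 -m pendant '[[[0,0,-1,0,10],[0,0,-1,0,10],[0,0,0,0,10]]]'
```

```text
time_s: 31.62
eef_pos: [0.6034, -0.2021, 0.1025]
eef_rot: [-0.0, 0.994, 0.112, -0.001]
wrist_force: [-0.1, -0.1, -1.1]
opening: 0.296
time_s: 32.0
eef_pos: [0.6036, -0.2029, 0.1017]
eef_rot: [0.0, 0.994, 0.111, -0.0]
wrist_force: [-1.7, -0.0, 3.8]
opening: 0.298
time_s: 32.38
eef_pos: [0.6039, -0.2028, 0.1011]
eef_rot: [0.0, 0.994, 0.112, 0.0]
wrist_force: [-5.4, 3.1, 11.8]
opening: 0.299
```

```bash
python3 -m pendant '[[[0,0,6,0,10],[-26,0,0,0,10],[-26,0,0,0,10],[0,0,-3,0,10],[0,0,0,0,10]]]';python3 -m pendant '[[[0,0,-1,0,10],[0,0,-1,0,10],[0,0,0,0,10]]]';python3 -m pendant '[[[0,0,-1,0,10],[0,0,-1,0,10],[0,0,0,0,10]]]'
```

```text
time_s: 33.0
eef_pos: [0.5524, -0.2027, 0.1023]
eef_rot: [0.0, 0.994, 0.111, 0.0]
wrist_force: [-0.3, -0.1, -0.1]
opening: 0.295
time_s: 33.38
eef_pos: [0.5528, -0.2027, 0.1012]
eef_rot: [0.0, 0.994, 0.112, 0.001]
wrist_force: [-2.2, 0.2, 5.2]
opening: 0.299
time_s: 33.75
eef_pos: [0.5531, -0.2028, 0.101]
eef_rot: [0.001, 0.994, 0.112, 0.001]
wrist_force: [-5.9, 2.5, 17.3]
opening: 0.297
```

Home is near TCP z 0.101. Next are firm pushes round the rim.

```bash
python3 -m pendant '[[[0,0,6,0,10],[26,27,0,0,10],[0,0,-2,0,10],[0,0,0,0,10]]]';python3 -m pendant '[[[0,0,-1,0,10],[0,0,-1,0,10],[0,0,0,0,10]]]';python3 -m pendant '[[[0,0,-1,0,10],[0,0,-1,0,10],[0,0,0,0,10]]]';python3 -m pendant '[[[0,0,-1,0,10],[0,0,0,0,10]]]'
```

```text
time_s: 34.25
eef_pos: [0.5775, -0.1753, 0.1016]
eef_rot: [-0.0, 0.994, 0.112, -0.001]
wrist_force: [0.3, -0.1, -0.3]
opening: 0.296
time_s: 34.62
eef_pos: [0.5777, -0.1757, 0.1011]
eef_rot: [-0.0, 0.994, 0.111, 0.0]
wrist_force: [-2.9, 2.0, 6.1]
opening: 0.298
time_s: 35.0
eef_pos: [0.5779, -0.1757, 0.101]
eef_rot: [-0.0, 0.994, 0.111, 0.0]
wrist_force: [-6.4, 5.2, 17.8]
opening: 0.296
time_s: 35.25
eef_pos: [0.5781, -0.1757, 0.101]
eef_rot: [0.0, 0.994, 0.111, 0.0]
wrist_force: [-9.2, 6.3, 24.4]
opening: 0.298
```

```bash
python3 -m pendant '[[[0,0,6,0,10],[0,-27,0,0,10],[0,-27,0,0,10],[0,0,-2,0,10],[0,0,0,0,10]]]';python3 -m pendant '[[[0,0,-1,0,10],[0,0,-1,0,10],[0,0,0,0,10]]]';python3 -m pendant '[[[0,0,-1,0,10],[0,0,-1,0,10],[0,0,0,0,10],[0,0,0,0,10]]]'
```

```text
time_s: 35.88
eef_pos: [0.5777, -0.2297, 0.1012]
eef_rot: [0.0, 0.994, 0.111, -0.0]
wrist_force: [-0.4, -0.7, 0.7]
opening: 0.296
time_s: 36.25
eef_pos: [0.578, -0.2294, 0.1011]
eef_rot: [0.001, 0.994, 0.112, -0.0]
wrist_force: [-5.0, -1.1, 10.5]
opening: 0.296
time_s: 36.75
eef_pos: [0.5782, -0.2295, 0.101]
eef_rot: [0.001, 0.994, 0.112, 0.0]
wrist_force: [-9.8, 1.7, 22.7]
opening: 0.298
```

```bash
python3 -m pendant '[[[0,0,6,0,10],[26,27,0,0,10],[0,0,-2,0,10],[0,0,0,0,10]]]';python3 -m pendant '[[[0,0,-1,0,10],[0,0,-1,0,10],[0,0,0,0,10]]]';python3 -m pendant '[[[0,0,-1,0,10],[0,0,-1,0,10],[0,0,0,0,10],[0,0,0,0,10]]]'
```

```text
time_s: 37.25
eef_pos: [0.604, -0.2015, 0.1011]
eef_rot: [-0.0, 0.994, 0.112, 0.0]
wrist_force: [0.1, 1.1, 1.4]
opening: 0.296
time_s: 37.62
eef_pos: [0.6041, -0.2018, 0.1011]
eef_rot: [-0.001, 0.994, 0.111, 0.001]
wrist_force: [-2.2, 6.4, 12.8]
opening: 0.295
time_s: 38.12
eef_pos: [0.6043, -0.2019, 0.1009]
eef_rot: [-0.0, 0.994, 0.112, 0.001]
wrist_force: [-6.6, 7.8, 22.9]
opening: 0.292
```

```bash
python3 -m pendant '[[[0,0,6,0,10],[-26,0,0,0,10],[-26,0,0,0,10],[0,0,-2,0,10],[0,0,0,0,10]]]';python3 -m pendant '[[[0,0,-1,0,10],[0,0,-1,0,10],[0,0,0,0,10]]]';python3 -m pendant '[[[0,0,-1,0,10],[0,0,-1,0,10],[0,0,0,0,10],[0,0,0,0,10]]]'
```

```text
time_s: 38.75
eef_pos: [0.5513, -0.203, 0.1011]
eef_rot: [-0.0, 0.994, 0.111, -0.0]
wrist_force: [-0.4, -0.1, 0.8]
opening: 0.297
time_s: 39.12
eef_pos: [0.5518, -0.2029, 0.101]
eef_rot: [0.0, 0.994, 0.112, -0.001]
wrist_force: [-7.7, 1.6, 16.1]
opening: 0.297
time_s: 39.62
eef_pos: [0.5522, -0.203, 0.1009]
eef_rot: [0.0, 0.994, 0.112, -0.0]
wrist_force: [-11.6, 4.3, 27.5]
opening: 0.298
```

All four sides stop at the same 0.1010 under 23–27 N, so the cup is home. I'll lift, check, and return to the stand.

```bash
python3 -m pendant '[[[0,0,10,0,10],[0,0,30,0,10],[0,0,30,0,10],[0,0,18,0,10],[0,0,0,0,10],[0,0,0,0,10]]]'
python3 - <<'E'
from h import *
c=imaging.camera("scene");a=c["img"][130:300,70:270]
cv2.imwrite("pics/s3.png",cv2.resize(a[:,:,::-1],None,fx=3.4,fy=3.4,interpolation=cv2.INTER_CUBIC))
find(0,"scene",c,"cup");find(0,"scene",c,"drift")
c=imaging.camera("wrist");find(0,"wrist",c,"drift")
E
python3 -m pendant '[[[-14,40,0,0,10],[0,40,0,0,10],[0,40,0,0,10],[0,40,0,0,10],[0,40,0,0,10],[0,40,0,0,10],[0,40,0,0,10],[0,44,0,0,10]]]';python3 -m pendant '[[[0,0,0,0,10],[0,0,0,0,10],[0,0,0,0,10]]]'
python3 - <<'E'
from h import *
c=imaging.camera("scene");a=c["img"][100:270,250:450]
cv2.imwrite("pics/s4.png",cv2.resize(a[:,:,::-1],None,fx=3.4,fy=3.4,interpolation=cv2.INTER_CUBIC))
find(0,"scene",c,"stand_hole");find(0,"scene",c,"drift")
E
```

```text
time_s: 40.38
eef_pos: [0.5512, -0.2021, 0.1838]
eef_rot: [-0.001, 0.994, 0.112, -0.001]
wrist_force: [-0.1, 0.5, -1.5]
opening: 0.298
scene cup 0.84 [ 0.5767 -0.2003  0.0442] [138. 212.]
scene drift 0.95 [ 0.5548 -0.2006  0.1536] [131. 149.]
scene drift 0.6 [0.4413 0.0732 0.0149] [308. 189.]
wrist drift 0.95 [ 0.5498 -0.2014  0.156 ] [276. 247.]
wrist drift 0.6 [0.4376 0.0739 0.0128] [ 18. 228.]
time_s: 41.62
eef_pos: [0.5377, 0.1227, 0.185]
eef_rot: [0.0, 0.994, 0.111, -0.0]
wrist_force: [-0.0, -0.2, -2.1]
opening: 0.299
time_s: 42.0
eef_pos: [0.5379, 0.1205, 0.1851]
eef_rot: [0.0, 0.994, 0.111, -0.0]
wrist_force: [0.7, -0.7, -0.7]
opening: 0.298
scene stand_hole 0.74 [0.5391 0.1251 0.04  ] [338. 216.]
scene drift 0.82 [0.4428 0.0734 0.0168] [308. 189.]
scene drift 0.65 [0.5424 0.1235 0.1551] [345. 159.]
```

View pics/s3.png

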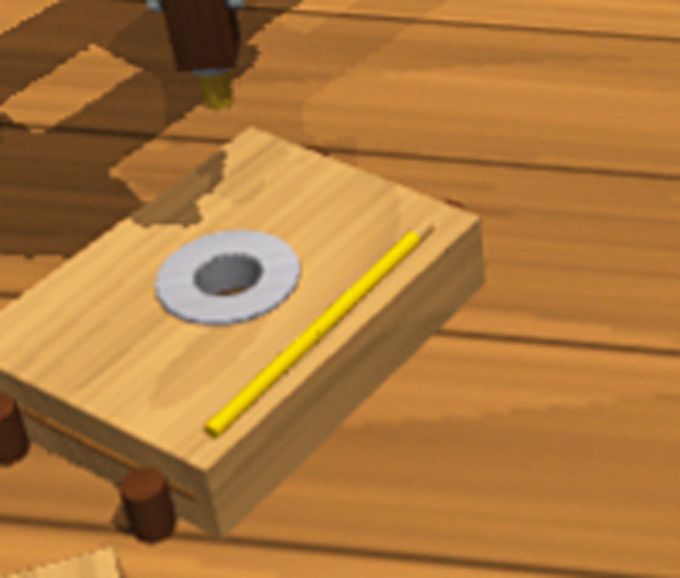

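View pics/s4.png

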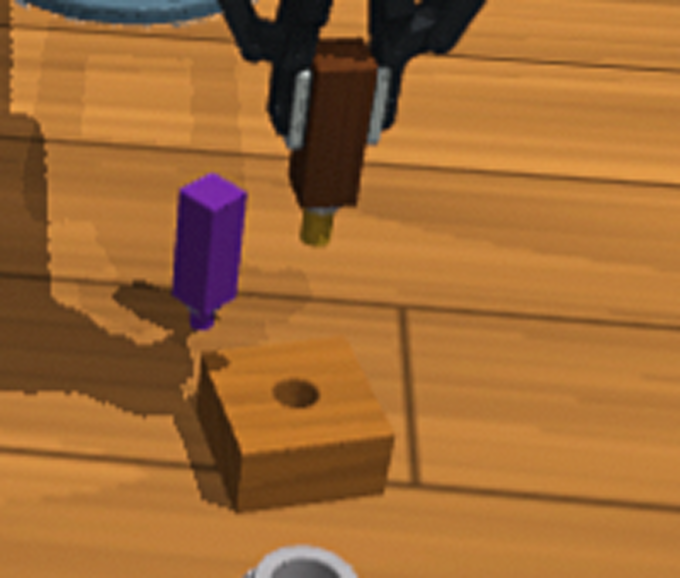

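The flange sits flat with no gap (s3 ≈(228,277)), and the pencil is in place. In s4 the drift hangs straight, with its nose end at about (316,240), and the empty hole is at about (296,393).

```bash
python3 - <<'E'
from h import *
c=imaging.camera("scene")
print(ray(c,(250+296/3.4,100+393/3.4),.04))
print(ray(c,(250+316/3.4,100+240/3.4),.185-.0525), monitor.get_obs()["eef_pos"])
c=imaging.camera("wrist")
h=c["img"].astype(int).sum(2);print(px(c,[.538,.122,.04]))
E
```

```text
[0.53866712 0.12348728 0.04      ]
[0.53998811 0.12259279 0.1325    ] [0.53799252 0.12071528 0.1852948 ]
[[276.67928902 191.13265053]]
```

```bash
python3 -m pendant '[[[-1,0,-40,0,10],[0,0,-30,0,10],[0,0,-10,0,10],[0,0,-5,0,10],[0,0,-5,0,10],[0,0,0,0,10]]]'; python3 -m pendant '[[[0,0,-5,0,10],[0,0,-5,0,10],[0,0,-5,0,10],[0,0,-5,0,10],[0,0,0,0,10]]]'
```

```text
time_s: 43.0
eef_pos: [0.5373, 0.1216, 0.0958]
eef_rot: [0.0, 0.994, 0.112, 0.0]
wrist_force: [0.1, 0.3, -1.0]
opening: 0.297
time_s: 43.62
eef_pos: [0.5364, 0.1215, 0.0746]
eef_rot: [-0.0, 0.994, 0.112, -0.001]
wrist_force: [-0.6, -1.1, -1.9]
opening: 0.297
```

Inside the hole freely; lower until it seats.

```bash
python3 -m pendant '[[[0,0,-2,0,10],[0,0,-2,0,10],[0,0,-2,0,10],[0,0,0,0,10]]]'; python3 -m pendant '[[[0,0,-1,0,10],[0,0,0,0,10]]]'; python3 -m pendant '[[[0,0,-1,0,10],[0,0,0,0,10],[0,0,0,0,10]]]'
```

```text
time_s: 44.12
eef_pos: [0.5367, 0.1215, 0.0691]
eef_rot: [-0.0, 0.994, 0.112, -0.0]
wrist_force: [0.7, 1.0, -1.0]
opening: 0.296
time_s: 44.38
eef_pos: [0.5369, 0.1215, 0.0683]
eef_rot: [-0.0, 0.994, 0.111, -0.0]
wrist_force: [-0.7, 0.4, -0.4]
opening: 0.294
time_s: 44.75
eef_pos: [0.5368, 0.1216, 0.0673]
eef_rot: [-0.0, 0.994, 0.112, -0.0]
wrist_force: [0.3, 0.5, -0.7]
opening: 0.299
```

```bash
python3 -m pendant '[[[0,0,-1,0,10],[0,0,0,0,10],[0,0,0,0,10]]]';python3 -m pendant '[[[0,0,-0.5,0,10],[0,0,0,0,10],[0,0,0,0,10]]]'
```

```text
time_s: 45.12
eef_pos: [0.537, 0.1216, 0.067]
eef_rot: [0.0, 0.994, 0.112, 0.0]
wrist_force: [-2.4, 0.3, 5.1]
opening: 0.296
time_s: 45.5
eef_pos: [0.537, 0.1215, 0.067]
eef_rot: [0.0, 0.994, 0.112, 0.0]
wrist_force: [-4.5, -1.1, 9.6]
opening: 0.297
```

Seated at z 0.067, the same height as at pick-up. I'll release and rise.

```bash
python3 -m pendant '[[[0,0,1,0,10],[0,0,0,0,40],[0,0,0,0,80],[0,0,0,0,80],[0,0,0,0,80],[0,0,0,0,80],[0,0,0,0,80]]]';python3 -m pendant '[[[0,0,15,0,80],[0,0,40,0,80],[0,0,50,0,80],[0,0,50,0,80],[0,0,0,0,80],[0,0,0,0,80]]]'
python3 - <<'E'
from h import *
c=imaging.camera("scene");a=c["img"][130:290,80:400]
cv2.imwrite("pics/s5.png",cv2.resize(a[:,:,::-1],None,fx=2.5,fy=2.5,interpolation=cv2.INTER_CUBIC))
for t in("drift","cup","pencil","spare_cup"):find(0,"scene",c,t)
o=monitor.get_obs();print(o["time_s"],o["wrist_force"],o["opening"])
E
```

```text
time_s: 46.38
eef_pos: [0.5369, 0.1215, 0.0668]
eef_rot: [-0.0, 0.994, 0.112, 0.0]
wrist_force: [-0.3, 0.4, 0.8]
opening: 0.942
time_s: 47.12
eef_pos: [0.5367, 0.1216, 0.2222]
eef_rot: [0.0, 0.994, 0.112, 0.0]
wrist_force: [-0.6, 0.2, -0.5]
opening: 0.935
scene drift 0.97 [0.5427 0.1237 0.0355] [337. 219.]
scene drift 0.87 [0.4423 0.0723 0.0166] [308. 189.]
scene cup 0.93 [ 0.5732 -0.2014  0.0458] [138. 210.]
scene cup 0.23 [0.5347 0.1243 0.0392] [338. 214.]
scene pencil 0.59 [ 0.6103 -0.1512  0.0424] [162. 230.]
scene spare_cup 0.95 [ 0.6433  0.126  -0.0014] [336. 280.]
47.375 [ 0.21084197 -0.2664066  -0.17259225] 0.9370886611911706
```

View pics/s5.png

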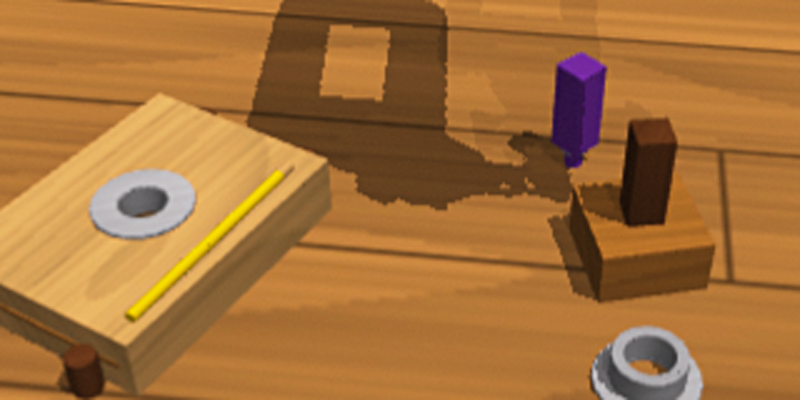

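The drift stands upright in its stand (≈(650,170)), the flange is flat on the block (≈(143,203)), the pencil and spare cup are in place, and the gripper is clear.

```bash
python3 -c "
from bench import order; print(order.hand_in())"
```

```text
the job is handed in; nothing more can be done
None
```

The cup is tapped home and square, the drift is back upright in its stand, and I handed the job in at about 47 s. The hand-in gives no verdict.

- **Tapping:** I took the brown drift out of the stand and left the purple look-alike alone. I felt the rim on four sides, found it highest around −y/+x, and pressed side to side in 2–3 mm bites. Each press took about 5–10 N.
- **Seating check:** All four sides stopped at the same height, within about 0.1 mm, under firm pushes of 23–27 N. The highest wrist reading was about 30 N, under the 50 N limit.
- **Drift:** It went back into the hole at the same height it was picked up from (0.067 m). After release it stood straight.
- **Last picture:** The flange shows no gap on the wood, the pencil and spare cup are where they were, and the gripper is clear.

No check failed. The networks' positions scattered by 2–5 mm, and the wrist showed sideways forces of up to about 12 N during the firm pushes. I did not measure the cup's tilt during tapping; from the press heights I estimate it stayed under about 0.06 rad.

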